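# Open the lipped sliding lid of a pin bin

### The arm

A 7-joint arm with a two-finger parallel gripper is mounted at the origin on the work surface. World frame = base frame: x ahead of the robot, y to its left, z up, the work surface at z = 0. Lengths are in m, angles in rad, forces in N, time in s.
With the tool pointing down it reaches from about 0.35 to 0.9 m from the base axis. Payload 19.9 kg.
Tool frame: the origin (TCP) lies at the very end of the fingers, on their centre line; the grasp point (between the pads) lies 19 mm behind it; z points along the fingers, y is the line along which they close (so a half turn about z gives the same grasp; the last joint's range is limited). The gripper opens to 94 mm and grips with 3 to 60 N. Pads are 16 mm wide; open, the fingers measure 119 mm over their backs; the gripper's body (75 mm by 177 mm) begins 78 mm behind the grasp point.
Start: joints at [1.28, 0.417, -0.01, 1.614, 0.005, 1.111, -0.053], TCP at [0.154, -0.606, 0.205] pointing down, gripper open.
Joint ranges: [-2.81, 2.81], [-0.39, 2.02], [-1.27, 1.25], [0.06, 2.57], [-1.19, 4.33], [0.19, 2], [-2.82, 2.82]. Speed limits (rad/s): [1.89, 1.89, 2.39, 2.39, 3.01, 3.01, 3.01].

### API

Orientations are given as a rotation vector (axis times angle).
In Python, from station import goto, servo_line, move_joints, grip, hold, solve_ik, capture, get_calibration, IKError, finish_job, get_t, get_joints, get_dq, get_effort, get_eef_pos, get_orientation, get_contact_force, get_torque, get_finger_gap, get_grip_force gives the robot as it stands. Calls block until the motion is done:
- goto(position, orientation): joint-space move of the TCP to a pose.
- servo_line(position, ori=None, vel=0.15, until_force=None): straight line of the TCP; ori=None keeps the orientation; vel is the mean speed in m/s. With until_force (N) it stops when the force on the tool has changed by that much, and returns True; else False.
- move_joints(angles): joint-space move.
- grip(opening, newtons=None): finger opening in m; newtons is the grip in N (None keeps the last); returns when the fingers have stopped.
- hold(seconds).
- solve_ik(position, orientation): joint angles nearest the present ones, or None.
- capture(name): name is "side" or "top" or "wrist"; returns the picture (400x640x3 uint8, blue, green, red); there is no depth.
- get_calibration(name): a dict with "vfov" (degrees; the focal length in pixels is half the picture's height over the tangent of half this angle, whatever the lens; pixels are square), "cx", "cy" (the principal point, pixels), "R" (3x3) and "t" (3): a world point X has camera coordinates R X + t; the wrist camera has in their place "tool_from_camera" (4x4, takes a point from camera to tool coordinates, whose origin is the TCP and whose axes are the flange's). Camera axes: x right, y down, z forward; pixel columns grow to the right and rows downward; lengths in m; the calibration is good to about 2 mm. A picture is of the moment at which its call begins: read the wrist's pose just before it. get_calibration takes no time and is no camera call.
A pose or a line that the arm cannot do raises IKError and nothing moves.
- finish_job(): hands the job in; it is judged then, once.
Readings, each from a call of its own:
- get_t(): time.
- get_joints(): joint angles.
- get_dq(): joint speeds.
- get_effort(): joint torques, N m.
- get_eef_pos(): TCP position.
- get_orientation(): TCP orientation.
- get_contact_force(): force on the tool from outside, world axes, zero at the start.
- get_torque(): the same for the moment, N m.
- get_finger_gap(): finger opening in m.
- get_grip_force(): force on a finger pad.
Only numpy, scipy, OpenCV 4.12 (cv2) and the standard library are available. Lean on these libraries where they do the work, as an engineer would, in place of code of your own. Each camera call takes 0.05 s, during which the arm holds its last target. There are 200 camera calls.

### The job

Open the pin bin: press down on the tail of its sliding lid so that the front end tips up over the stop lip, push the lid forward out of its grooves, and leave it lying flat on the lid rest, completely clear of the bin. Press and push with a light hand, and leave the other things on the bench where they are.

Things in the scene. Friction and masses are not known exactly. Their poses are not given: they have to be found in the camera images.
- bed_back (a point): Fixed grey steel pin bin: middle of the top edge of its back wall, 70 mm above the bench; the lid rocks on this edge. x = level direction in which the lid slides out, z up; the same axes for all bin points. In this frame (mm): bin x 0..120, y -54..54, rim (the lid's bed) at z 0. A dark steel keeper frame, side plates outside |y| 55, standing up to 32 above the bed, straddles the bin
- rail_end (a point): Fixed point level with the bed, midway between the front ends of the keeper's two rails (45 mm ahead of bed_back). The rails run over the lid's edges (x 0..45, |y| above 41) and form the grooves. The frame is stiff, but set to a different unstated slope each time: the lid can tip front-up by 0.12 to 0.20 rad before it comes up hard against the rails, so feel for it
- lip_foot (a point): Fixed point level with the bed under the stop lip, the keeper's upright front cross bar, 4 thick (x 123..127 from bed_back), across the whole width. Its top is 9 to 19 above the bed, unstated, higher when the rails are higher: tipped hard against the rails, the lid's front edge is always about 4 or more above it, but not when tipped much less
- rest_mid (a point): Middle of the top of the fixed lid rest, a low grey table beyond the lip; top 76 mm above the bench (6 above the bed), x 129..325 from bed_back, guide edges at |y| 58 standing 18 above it, end stop at x 325. The lid is 178 long, so when pushed against the end stop it lies flat with 20 to spare behind
- lid: Loose aluminium lid, 0.24-0.42 kg: plate 178 long (x) x 106 wide x 6 thick; upright push bar across it, 8 thick, 60 wide, 26 tall above the plate, at x -59..-51; behind it 30 of bare plate, the tail. Origin: centre of the underside; x = slide-out way. Shut: origin at bin x 27..31, tail sticks out 60 behind the bin over free air. 2-4 N on the tail tips it; keep all pushes under 30 N
- lid_front (a point): middle of the lid's front edge, underside (89 ahead of the lid's origin)
- lid_back (a point): middle of the lid's back (tail) edge, underside (89 behind the lid's origin)
- carton_mid (a point): bystander: open white shelf carton 160 x 90 x 75 tall; point at its centre
- tin_mid (a point): bystander: round tin, 66 across, 85 tall; point at its centre
- tray_mid (a point): bystander: small black open tray 100 x 70 x 30 tall; point at its centre
Not all that is in view belongs to the job. What is shaped like the lid but orange is not meant.

How it is judged:
On the way:
1. the lid's front end is over the stop lip while its back part is still in the grooves (x of lid_front in the frame of bed_back above 0.13 m and x of lid_back in the frame of bed_back below 0.035 m and z of lid_front in the frame of bed_back above 0.004 m), for 0.2 s.
At the end, for the whole second after the job is handed in: The lid lies flat (within 0.03 rad) and still on the lid rest, between its guide edges and end stop (height within 4 mm), its back edge past the stop lip, so the bin is fully open (x of lid_back in the frame of bed_back above 0.1265 m and x of lid_front in the frame of bed_back below 0.33 m and z of lid in the frame of rest_mid between -0.004 and 0.004 m and angle between lid's own z axis and vertical below 0.03 rad and linear speed of lid below 0.01 m/s); the robot touches nothing.
It fails at once if the robot's fingers bear on the lid with more than 40 N (contact force between the fingers and lid above 40 N).
It fails at once if the white carton is moved by more than 20 mm (distance of carton_mid from where it was at the start of the episode above 0.02 m).
It fails at once if the tin is moved by more than 20 mm (distance of tin_mid from where it was at the start of the episode above 0.02 m).
It fails at once if the black tray is moved by more than 20 mm (distance of tray_mid from where it was at the start of the episode above 0.02 m).
It also fails if it takes over 67 s, if anything falls off the work surface, if the arm or the gripper's body presses on something with over 40 N, if the wrist force passes 120 N, or if a joint passes its speed limit or range.

## Working session

There is one attempt and no reset: what is moved stays moved. The work goes in short steps, each a Python script; the robot and the scene stay as the last script left them, time stands still between calls to the robot, and variables do not carry over. Pictures are saved under pics/ and viewed, at most 10 in all, crops included, and the job is handed in when it is done.

```bash
mkdir -p pics; ls
python3 - <<'E'
from station import *
import cv2,numpy as np
for n in("top","side"):
    cv2.imwrite(f"pics/{n}0.png",capture(n)); c=get_calibration(n); print(n,c)
print(get_eef_pos(),get_orientation(),get_contact_force(),get_t())
E
```

```text
pics
top {'vfov': 48.15123035489536, 'cx': 318.7173515028875, 'cy': 213.8813961424942, 'R': array([[ 0.02139552, -0.99972948,  0.00912186],
       [-0.98691031, -0.02257816, -0.15968179],
       [ 0.15984455, -0.00558598, -0.98712639]]), 't': array([-0.05444307,  0.56471093,  0.89634353])}
side {'vfov': 55.29793627965664, 'cx': 319.89922497453756, 'cy': 198.3242322620441, 'R': array([[-0.96525744, -0.26037889, -0.02192949],
       [-0.13770275,  0.57821095, -0.80418285],
       [ 0.22207211, -0.77322373, -0.59397731]]), 't': array([0.51348695, 0.13893694, 0.6818817 ])}
[ 0.15378718 -0.60544597  0.20490452] [-3.11625707e+00 -3.89621622e-01  3.39590808e-04] [0.27465981 0.45561506 0.37255412] 0.1
```

View pics/top0.png

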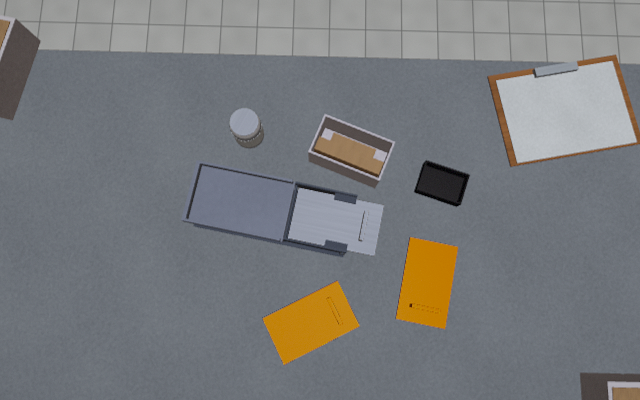

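View pics/side0.png

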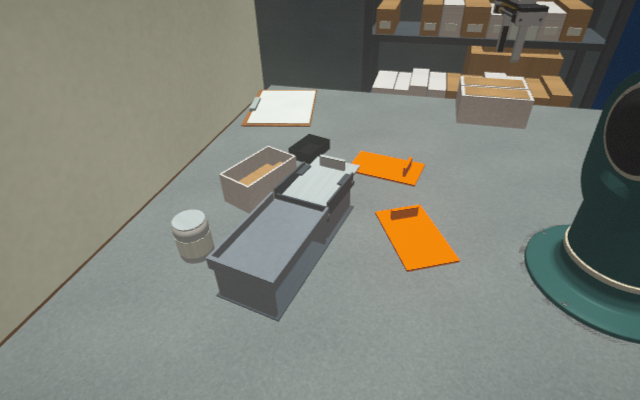

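The top view shows the bin with the silver lid at about (335,220), its push bar at (363,225) and its tail edge from (383,204) to (375,254). The slide-out direction is to image left, towards the rest at (243,203). Lookalikes are orange plate A at (311,322) and orange plate B at (427,283); both are orange, so I choose the silver one in the grooves. The carton is at (352,150), the tin at (245,125) and the tray at (442,183).

```bash
cat > h.py <<'E'
from station import *
import cv2,numpy as np
def ray(n,uv,z):
    c=get_calibration(n); f=200/np.tan(np.radians(c["vfov"]/2)); R,t=c["R"],c["t"]
    d=R.T@np.array([(uv[0]-c["cx"])/f,(uv[1]-c["cy"])/f,1]); o=-R.T@t
    return o+d*(z-o[2])/d[2]
E
python3 - <<'E'
from h import *
im=cv2.imread("pics/top0.png"); 
cv2.imwrite("pics/crop1.png",cv2.resize(im[150:270,180:400],None,fx=3.6,fy=3.6,interpolation=cv2.INTER_CUBIC))
hsv=cv2.cvtColor(im,cv2.COLOR_BGR2HSV); print(im[220,330],im[230,378],im[200,240],im[100,180])
g=im.min(2); m=((g>150)*255).astype(np.uint8); m[:170]=0;m[265:]=0;m[:,:280]=0;m[:,395:]=0
cs,_=cv2.findContours(m,0,2); c=max(cs,key=cv2.contourArea); r=cv2.minAreaRect(c); b=cv2.boxPoints(r); print(r,b)
for p in b: print(ray("top",p,.076))
E
```

```text
[171 157 152] [178 162 154] [137 121 113] [124 118 113]
((335.8899841308594, 221.32476806640625), (87.49319458007812, 50.14111328125), 11.712471961975098) [[287.96494 236.99274]
 [298.1436  187.89563]
 [383.81503 205.6568 ]
 [373.63638 254.7539 ]]
[0.51221673 0.0192591  0.076     ]
[0.61395175 0.00164702 0.076     ]
[ 0.5809336  -0.17446035  0.076     ]
[ 0.4802501  -0.15380989  0.076     ]
```

View pics/crop1.png

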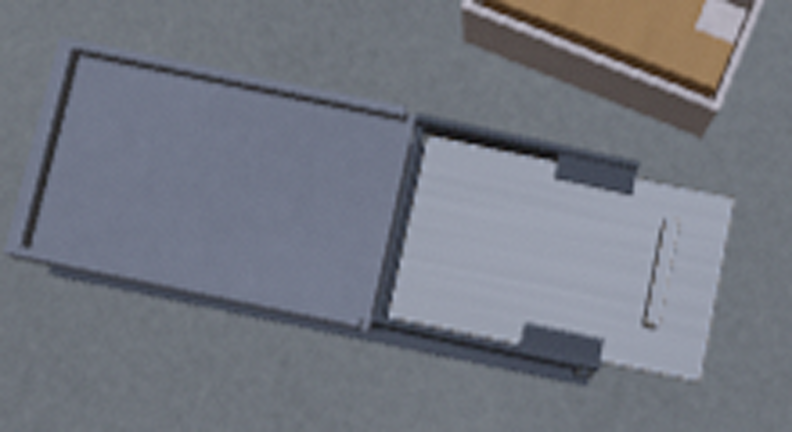

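The crop confirms the silver lid, with its tail edge from (733,200) to (700,380) in crop pixels. The bar is at about (665,270), and the two dark rails lie over the lid's edges. Next I go above the tail with the gripper closed.

```bash
cat >> h.py <<'E'
from scipy.spatial.transform import Rotation as Ro
u=np.array([.183,.983,0]);u/=np.linalg.norm(u)
TAIL=np.array([.5306,-.1641,.076])   # lid back edge, top side, shut
def oris():
    out=[]
    for s in(1,-1):
        y=s*np.array([u[1],-u[0],0]); z=np.array([0,0,-1.]); x=np.cross(y,z)
        out.append(Ro.from_matrix(np.c_[x,y,z]).as_rotvec())
    return out
def at(s,z): p=TAIL+s*u; p[2]=z; return p
E
python3 - <<'E'
from h import *
grip(0.0,20)
j0=np.array(get_joints()); best=None
for o in oris():
    q=solve_ik(at(.015,.15),o); print(o,q)
    if q is not None:
        d=np.abs(np.array(q)-j0).max()
        if best is None or d<best[0]: best=(d,o)
o=best[1]; np.save("o.npy",o)
goto(at(.015,.15),o); hold(.3)
print(get_t(),get_eef_pos(),at(.015,.15),get_contact_force(),get_finger_gap())
p=np.array(get_eef_pos());R=Ro.from_rotvec(get_orientation()).as_matrix()
im=capture("wrist"); c=get_calibration("wrist"); print(c)
s=capture("side"); np.savez("w.npz",p=p,R=R)
cv2.imwrite("pics/w1.png",im)
cv2.imwrite("pics/both.png",np.vstack([cv2.resize(im,(480,300)),cv2.resize(s[90:290,200:520],(480,300),interpolation=2)]))
E
```

```text
[2.41618941 2.00789271 0.        ] [ 0.6809989   0.40887201 -0.5776245   1.83176334  0.26480299  0.97816917
 -0.19236302]
[ 2.00789271 -2.41618941 -0.        ] [-0.5843069   0.58420537  1.08527     1.87202821 -0.59531619  1.0549308
 -2.58074634]
3.95 [ 0.53327357 -0.14960118  0.14997364] [ 0.5333453  -0.14935336  0.15      ] [ 0.55743662 -0.25569015  0.72297605] 0.0005111831170186911
{'vfov': 59.03913315334276, 'cx': 320.16329630314914, 'cy': 202.09784842945007, 'tool_from_camera': array([[ 1.02400712e-04, -9.74178656e-01, -2.25778510e-01,
         6.53998134e-02],
       [ 9.99999933e-01,  1.78968948e-04, -3.18661966e-04,
         1.10169070e-03],
       [ 3.50841028e-04, -2.25778462e-01,  9.74178609e-01,
        -1.78513842e-01],
       [ 0.00000000e+00,  0.00000000e+00,  0.00000000e+00,
         1.00000000e+00]])}
```

View pics/both.png

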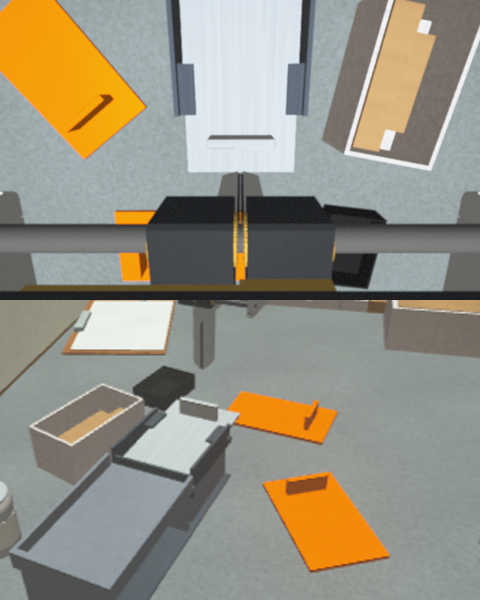

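The wrist view shows the lid square to the tool, with its tail corners at full-resolution pixels (251,228) and (393,228) and the bar base at about row 196. I locate these on the z=0.076 plane and compare them with the estimate from the top view.

```bash
cat >> h.py <<'E'
def wray(uv,z,p,R):
    c=get_calibration("wrist"); f=200/np.tan(np.radians(c["vfov"]/2)); T=c["tool_from_camera"]
    d=R@T[:3,:3]@np.array([(uv[0]-c["cx"])/f,(uv[1]-c["cy"])/f,1]); o=p+R@T[:3,3]
    return o+d*(z-o[2])/d[2]
v=np.array([u[1],-u[0],0])
E
python3 - <<'E'
from h import *
w=np.load("w.npz"); im=cv2.imread("pics/w1.png")
g=im.min(2).astype(int)
for x in (260,275,365,380):
    col=np.diff(cv2.GaussianBlur(im.min(2),(3,3),0)[200:260,x].astype(int)); r=200+np.argmin(col)
    q=wray((x,r+.5),.076,w["p"],w["R"])-TAIL; print("tail",x,r,q@u,q@v)
for y in (20,60,215):
    row=g[y,225:420]; xs=np.where(row>150)[0]+225
    a,b=[wray((k,y),.076,w["p"],w["R"])-TAIL for k in (xs[0],xs[-1])]; print(y,xs[0],xs[-1],a@u,a@v,b@u,b@v)
print(g[170:235,320])
E
```

```text
tail 260 229 0.0006160287349607689 -0.043972784561008275
tail 275 229 0.0006134978012946399 -0.032763268194631226
tail 365 229 0.0005983141612532636 0.034485140494071864
tail 380 228 0.0013762693918239705 0.04566218677648274
20 240 401 0.1441674653336901 -0.05151123010703801 0.14411869426353568 0.05401549109918324
60 242 419 0.11954788972149312 -0.051439165612874 0.11949780184579885 0.06735750824572935
215 225 419 0.011839737790829826 -0.06944341144108736 0.0118046708866772 0.07412251053209729
[222 223 222 223 223 222 224 223 222 196 143 102  97  91 102 137 193 220
 223 218 219 222 222 224 225 225 224 223 223 219 219 220 223 220 222 222
 221 220 221 218 221 221 221 220 223 222 221 221 219 221 219 220 222 220
 220 221 223 220 212 192 155 116  92  84  81]
```

Run:
```python
from h import *
servo_line(at(.017,.084),vel=.08); hold(.2)
F0=np.array(get_contact_force()); np.save("F0.npy",F0)
print(get_t(),get_eef_pos(),F0)
r=servo_line(at(.017,.070),vel=.012,until_force=1.5); print("touch",r,get_eef_pos(),np.array(get_contact_force())-F0)
z=get_eef_pos()[2]
for i in range(20):
    z-=.0008; servo_line(at(.017,z),vel=.01,until_force=9)
    F=np.array(get_contact_force())-F0; print(round(get_t(),2),get_eef_pos().round(4) if hasattr(get_eef_pos(),'round') else get_eef_pos(),F.round(2))
    if F[2]>9: break
cv2.imwrite("pics/s2.png",capture("side"))
```

```text
5.225 [ 0.53393799 -0.14751863  0.08440744] [0.63002284 0.28092273 0.52693132]
touch True [ 0.53357644 -0.14741433  0.07556261] [ 0.51306037 -1.09282889  2.23353393]
6.2 [ 0.5337 -0.1474  0.0747] [-1.92 -1.68  2.29]
6.45 [ 0.5337 -0.1475  0.0739] [-0.95 -1.46  2.63]
6.7 [ 0.5337 -0.1475  0.0731] [-0.6  -2.44  1.94]
6.95 [ 0.5337 -0.1475  0.0723] [-0.84 -1.72  1.77]
7.2 [ 0.5337 -0.1475  0.0716] [-1.69 -4.03  3.44]
7.45 [ 0.5337 -0.1478  0.0709] [-2.98 -4.85  6.54]
7.7 [ 0.5337 -0.1483  0.0702] [-4.14 -7.6   8.36]
7.95 [ 0.5337 -0.1486  0.0696] [-4.17 -8.77 10.35]
```

Hard stop felt at about 4.3 mm drop, a tilt of roughly 0.12 to 0.13 rad. Now I push along that slope, regulating the press force.

Run:
```python
from h import *
F0=np.load("F0.npy"); s=.017; z=get_eef_pos()[2]-.0003
cv2.imwrite("pics/s2b.png",capture("side"))
for i in range(14):
    s+=.0015; want=10+min(6,i*.5)
    F=np.array(get_contact_force())-F0
    z+=.13*.0015+np.clip(.0001*(F[2]-want),-.0005,.0005)
    servo_line(at(s,z),vel=.012)
    Fs=np.mean([np.array(get_contact_force())-F0 for _ in range(3)],0); p=np.array(get_eef_pos())
    print(round(get_t(),2),round(s,4),"real",((p-TAIL)@u).round(4),p[2].round(4),"cmdz",round(z,4),"Fu",(Fs@u).round(1),"Fz",Fs[2].round(1))
    if np.linalg.norm(Fs)>25: print("stop"); break
cv2.imwrite("pics/s3.png",capture("side")); im=capture("wrist")
a=[cv2.resize(cv2.imread(f"pics/{k}.png")[130:260,200:400],(600,390),interpolation=2)[:, :] for k in("s3",)][0]
cv2.imwrite("pics/v3.png",np.vstack([a[:330],cv2.resize(im[:250],(600,234))]))
```

```text
8.33 0.0185 real 0.0171 0.0701 cmdz 0.0696 Fu -10.0 Fz 9.3
8.61 0.02 real 0.0184 0.0702 cmdz 0.0697 Fu -12.0 Fz 11.0
8.88 0.0215 real 0.0198 0.0705 cmdz 0.0699 Fu -13.9 Fz 12.8
9.16 0.023 real 0.0213 0.0709 cmdz 0.0702 Fu -12.3 Fz 11.1
9.43 0.0245 real 0.0226 0.071 cmdz 0.0703 Fu -12.9 Fz 11.9
9.71 0.026 real 0.024 0.0713 cmdz 0.0705 Fu -13.8 Fz 14.0
9.98 0.0275 real 0.0255 0.0715 cmdz 0.0707 Fu -14.2 Fz 14.9
10.26 0.029 real 0.0271 0.0718 cmdz 0.0711 Fu -12.6 Fz 13.3
10.53 0.0305 real 0.0284 0.072 cmdz 0.0712 Fu -14.3 Fz 14.0
10.81 0.032 real 0.0298 0.0722 cmdz 0.0713 Fu -14.7 Fz 15.7
11.08 0.0335 real 0.0313 0.0725 cmdz 0.0716 Fu -14.9 Fz 15.3
11.36 0.035 real 0.0327 0.0727 cmdz 0.0718 Fu -15.9 Fz 16.2
11.63 0.0365 real 0.0342 0.073 cmdz 0.072 Fu -14.9 Fz 15.9
11.91 0.038 real 0.0356 0.0732 cmdz 0.0722 Fu -16.1 Fz 17.0
```

View pics/v3.png

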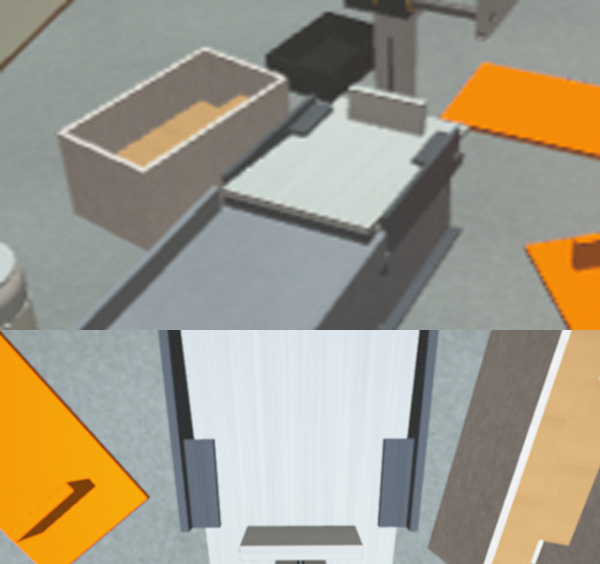

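The side crop shows the front edge raised and apparently over the lip bar, with top-edge ends at crop (225,190) and (375,232). I intersect that edge's rays with the known side planes to get x and z.

```bash
cat >> h.py <<'E'
def plane(n,uv,lat):
    a=ray(n,uv,0);b=ray(n,uv,.2);d=b-a;k=(lat-(a-TAIL)@v)/(d@v);q=a+k*d
    return ((q-TAIL)@u-.06)*1e3,(q[2]-.07)*1e3   # bin x, z in mm (approx)
E
python3 - <<'E'
from h import *
for uv,l in(((275,193.3),.054),((325,207.3),-.052),((300,200.3),.001)): print(plane("side",uv,l))
print(get_contact_force(),get_t())
im=cv2.imread("pics/s3.png"); cv2.imwrite("pics/f3.png",cv2.resize(im[175:225,260:340],None,fx=10,fy=10,interpolation=cv2.INTER_CUBIC))
E
```

```text
(np.float64(130.41676875877795), np.float64(18.734020067172576))
(np.float64(123.52417581822876), np.float64(12.239669632107471))
(np.float64(125.10888181882943), np.float64(13.880220837840781))
[ -3.07610629 -14.74624722  17.40563143] 12.0083
```

View pics/f3.png

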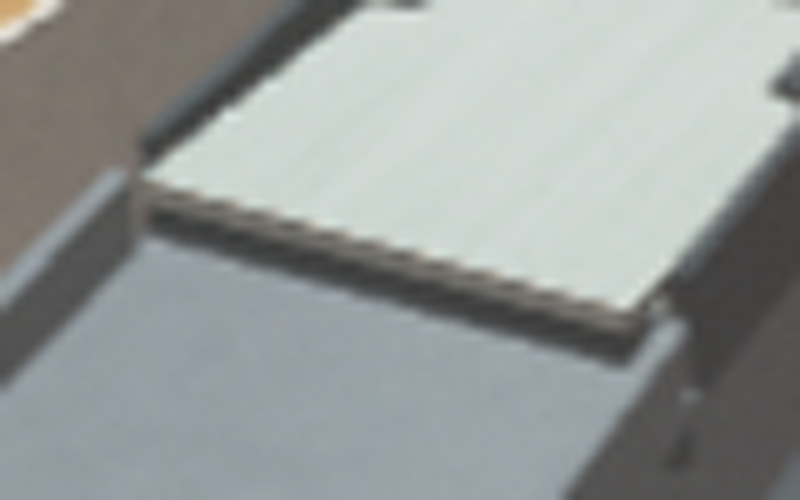

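Run:
```python
from h import *
F0=np.load("F0.npy"); s=.038; z=.0722
for i in range(6):
    s+=.0015
    F=np.array(get_contact_force())-F0
    z+=.13*.0015+np.clip(.0001*(F[2]-14),-.0005,.0005)
    servo_line(at(s,z),vel=.012)
    Fs=np.mean([np.array(get_contact_force())-F0 for _ in range(3)],0); p=np.array(get_eef_pos())
    print(round(get_t(),2),round(s,4),"real",((p-TAIL)@u).round(4),p[2].round(4),"cmdz",round(z,4),"Fu",(Fs@u).round(1),"Fz",Fs[2].round(1))
    if np.linalg.norm(Fs)>27: print("stop"); break
cv2.imwrite("pics/s4.png",capture("side")); cv2.imwrite("pics/t4.png",capture("top"))
im=cv2.imread("pics/s4.png");b=cv2.imread("pics/s2b.png")
cv2.imwrite("pics/f4.png",np.vstack([cv2.resize(k[175:225,250:350],None,fx=6,fy=6,interpolation=cv2.INTER_CUBIC) for k in (b,im)]))
```

```text
12.29 0.0395 real 0.0374 0.0736 cmdz 0.0727 Fu -14.2 Fz 13.7
12.57 0.041 real 0.0388 0.0738 cmdz 0.0729 Fu -14.6 Fz 16.0
12.85 0.0425 real 0.0405 0.0742 cmdz 0.0733 Fu -13.5 Fz 17.2
13.13 0.044 real 0.0424 0.0746 cmdz 0.0738 Fu -11.9 Fz 13.2
13.41 0.0455 real 0.0437 0.0747 cmdz 0.0739 Fu -12.1 Fz 14.6
13.68 0.047 real 0.0453 0.0749 cmdz 0.0741 Fu -12.5 Fz 14.2
```

View pics/f4.png

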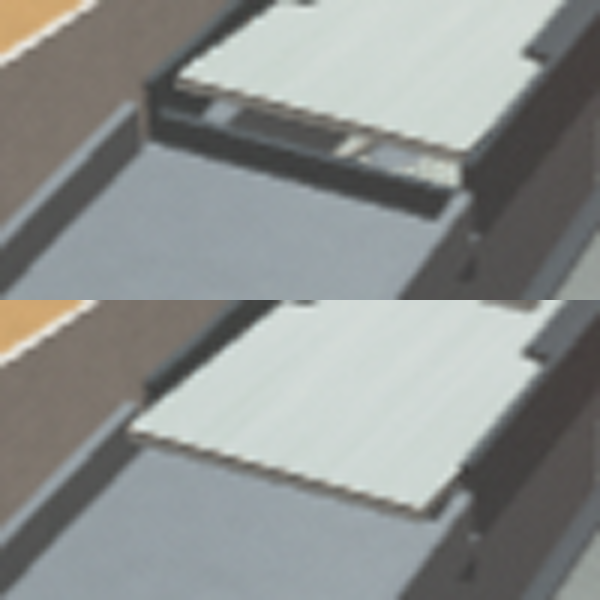

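The front edge is now clearly past the lip and over the rest (crop lower panel, edge from (130,430) to (430,515)). Next I ease the press off so the lid rests on the lip, then push by the bar only.

Run:
```python
from h import *
F0=np.load("F0.npy")
hold(.3)
servo_line(at(.045,.080),vel=.015); servo_line(at(.045,.087),vel=.02); hold(.2)
def push(s,z):
    r=servo_line(at(s,z),vel=.025,until_force=15)
    F=np.array(get_contact_force())-F0;p=np.array(get_eef_pos())
    print(round(get_t(),2),round(s,3),((p-TAIL)@u).round(4),p[2].round(4),r,"Fu",(F@u).round(1),"Fv",(F@v).round(1),"Fz",F[2].round(1)); return r
for s in np.arange(.055,.1051,.01):
    if push(s,.088): break
im=capture("side");cv2.imwrite("pics/s5.png",im[100:300,200:440].repeat(3,0).repeat(3,1)[:600,:720])
```

```text
15.9 0.055 0.0554 0.088 False Fu -0.3 Fv -1.2 Fz -0.6
16.45 0.065 0.0648 0.0881 False Fu -4.1 Fv 0.2 Fz 2.0
17.0 0.075 0.0751 0.088 False Fu -3.4 Fv 0.1 Fz 1.7
17.55 0.085 0.0853 0.0879 False Fu -1.6 Fv 0.2 Fz -0.0
18.1 0.095 0.0954 0.088 False Fu -1.3 Fv -0.9 Fz -0.1
18.65 0.105 0.1051 0.088 False Fu -3.2 Fv -0.0 Fz 2.3
```

View pics/s5.png

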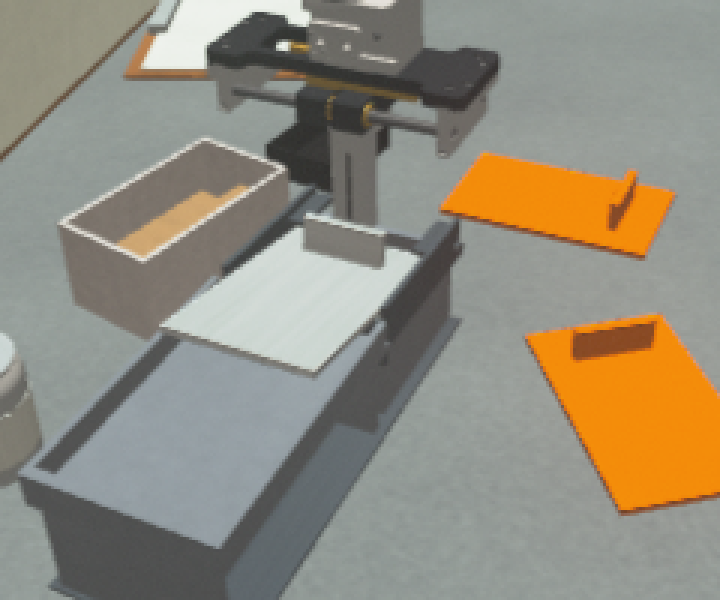

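The lid is sliding out with the finger behind its bar (crop (343,240)) and its front over the rest, pushing at about 3 N. I raise the finger for the tip-over and continue.

Run:
```python
from h import *
F0=np.load("F0.npy")
def push(s,z):
    r=servo_line(at(s,z),vel=.025,until_force=15)
    F=np.array(get_contact_force())-F0;p=np.array(get_eef_pos())
    print(round(get_t(),2),round(s,3),((p-TAIL)@u).round(4),p[2].round(4),r,"Fu",(F@u).round(1),"Fv",(F@v).round(1),"Fz",F[2].round(1)); return r
for s,z in [(.112,.092),(.12,.096)]+[(k,.097) for k in (.13,.14,.15,.16,.17,.18,.19,.20,.21,.217,.223)]:
    if push(s,z): break
hold(.2)
im=capture("side");cv2.imwrite("pics/s6.png",im[100:300,200:440].repeat(3,0).repeat(3,1)[:600,:720])
```

```text
19.18 0.112 0.1126 0.092 False Fu -1.0 Fv -0.5 Fz -0.1
19.68 0.12 0.1204 0.096 False Fu -1.4 Fv -0.6 Fz 0.1
20.23 0.13 0.1305 0.097 False Fu -0.3 Fv -1.0 Fz 0.1
20.78 0.14 0.1404 0.097 False Fu 0.4 Fv -0.5 Fz 0.5
21.33 0.15 0.1503 0.097 False Fu -0.1 Fv -0.4 Fz 0.1
21.88 0.16 0.1603 0.097 False Fu -1.1 Fv -0.3 Fz -0.4
22.43 0.17 0.1702 0.097 False Fu -0.4 Fv -0.9 Fz -1.0
22.98 0.18 0.1802 0.097 False Fu -0.5 Fv -0.5 Fz 0.4
23.53 0.19 0.1902 0.097 False Fu -0.3 Fv -1.0 Fz -0.3
24.08 0.2 0.2003 0.097 False Fu -0.4 Fv -0.7 Fz -0.5
24.63 0.21 0.2103 0.097 False Fu -0.0 Fv -0.7 Fz -0.5
25.07 0.217 0.2173 0.097 False Fu -0.6 Fv -0.0 Fz -1.4
25.46 0.223 0.2234 0.097 False Fu -0.8 Fv -1.4 Fz -0.4
```

View pics/s6.png

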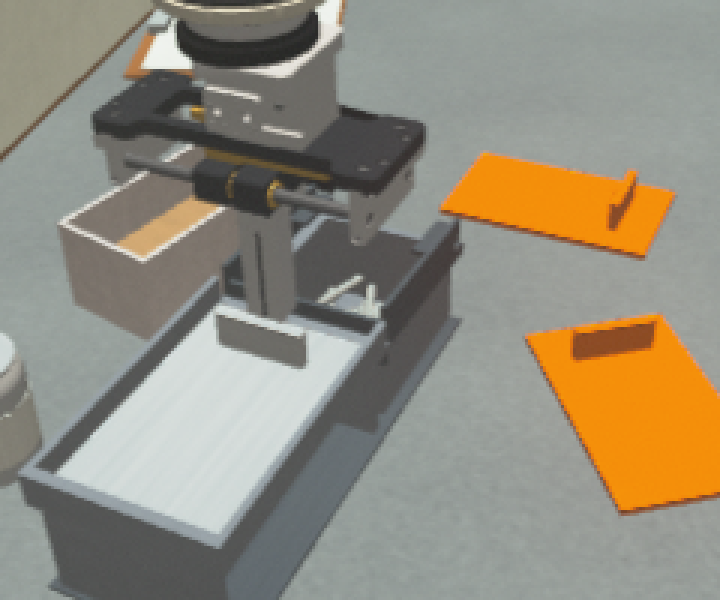

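The lid lies flat in the rest, and there is a clear strip of rest behind its tail, in front of the lip at crop (345,320). I back off, lift, check from the top, and hand in if the position measures right.

Run:
```python
from h import *
servo_line(at(.217,.097),vel=.03); servo_line(at(.217,.2),vel=.1); servo_line(at(.0,.25),vel=.15); hold(.3)
im=capture("top"); cv2.imwrite("pics/t7.png",im)
g=im.min(2); m=((g>145)*255).astype(np.uint8); m[:160]=0;m[260:]=0;m[:,:190]=0;m[:,300:]=0
cs,_=cv2.findContours(m,0,2); c=max(cs,key=cv2.contourArea); r=cv2.minAreaRect(c); print(r)
for p in cv2.boxPoints(r):
    q=ray("top",p,.082)-TAIL; print(p,"bin x,y mm",((q@u)*1e3-60).round(1),(q@v*1e3).round(1))
print(get_t())
cv2.imwrite("pics/c7.png",cv2.resize(im[90:270,170:410],None,fx=3,fy=3,interpolation=2))
```

```text
((237.63278198242188, 200.22821044921875), (88.29105377197266, 52.19699478149414), 11.996898651123047)
[189.02664 216.58064] bin x,y mm 320.3 -52.7
[199.87625 165.5237 ] bin x,y mm 325.0 54.7
[286.23892 183.87578] bin x,y mm 143.3 53.6
[275.3893  234.93272] bin x,y mm 142.0 -53.3
29.225
```

View pics/c7.png

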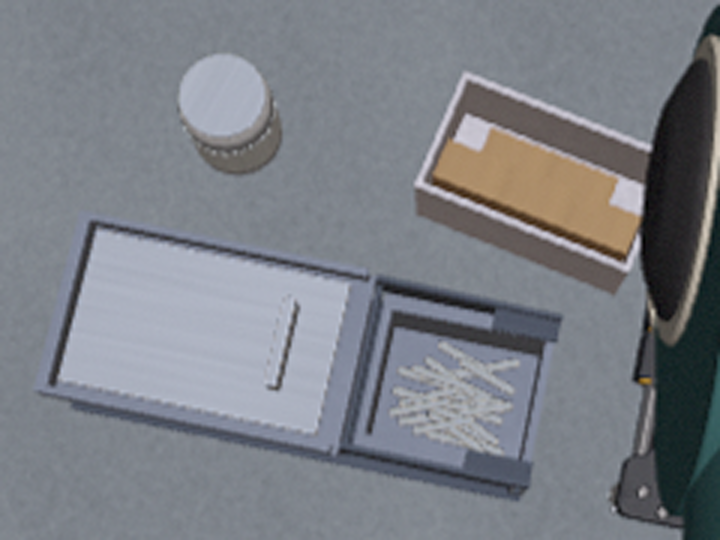

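The lid lies flat in the rest with its back edge at bin x of about 142 mm and its front at about 321 mm. The bin is open and the arm is clear, so I hand in.

```bash
python3 -c "
from station import *
print(finish_job(),get_t())"
```

```text
the job is handed in; nothing more can be done
the job is handed in; nothing more can be done
```

The pin bin is open and the job is handed in at about 29 s: the lid lies flat on the rest, its back edge about 15 mm past the stop lip by the top camera. The force readings I logged stayed under about 24 N, and I saw no sign that the carton, tin or tray had moved; no verdict was returned.

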